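# Unstack the cut profiles into their length cradles

### The job

Take the stack of sawn aluminium profiles apart from the top down, one at a time, and lay each one groove up in the wooden cradle made for its length: flat on the base between the two end stops, straight and in the middle of its width. Set each one down rather than dropping it, let none of them fall onto the bench, and leave all four in their cradles.

Things in the scene. Friction and masses are not known exactly. Their poses are not given: they have to be found in the camera images.
- profile_75: shortest of four aluminium bars, 75 long (x) x 36 wide (y) x 22 high (z up), groove 10 wide and 6 deep along its top, upright sides, about 45 g; same end for end. Origin: centre of its underside. Starts on top of the loose, roughly parallel stack, underside 86 above the bench.
- profile_110: second shortest of four aluminium bars, 110 long (x) x 36 wide (y) x 22 high (z up), groove 10 wide and 6 deep along its top, upright sides, about 66 g; same end for end. Origin: centre of its underside. Starts third from the bottom of the loose, roughly parallel stack, underside 64 above the bench.
- profile_145: second longest of four aluminium bars, 145 long (x) x 36 wide (y) x 22 high (z up), groove 10 wide and 6 deep along its top, upright sides, about 87 g; same end for end. Origin: centre of its underside. Starts second from the bottom of the loose, roughly parallel stack, underside 42 above the bench.
- profile_180: longest of four aluminium bars, 180 long (x) x 36 wide (y) x 22 high (z up), groove 10 wide and 6 deep along its top, upright sides, about 108 g; same end for end. Origin: centre of its underside. Starts at the bottom of the loose, roughly parallel stack, underside 20 above the bench; under it a dark fixed board 200 x 80 x 20 high.
- cradle_75: wooden cradle for the shortest profile, fixed, long sides open: flat pale base 121 long (x) x 60 wide (y) x 10 thick, with a dark stop block (15 thick, 60 wide, top 32 above the bench) on each end; 91 clear between the stops. Origin: centre of its underside, on the bench; the base's upper face is 10 above it; x runs from stop to stop.
- cradle_110: wooden cradle for the second shortest profile, fixed, long sides open: flat pale base 156 long (x) x 60 wide (y) x 10 thick, with a dark stop block (15 thick, 60 wide, top 32 above the bench) on each end; 126 clear between the stops. Origin: centre of its underside, on the bench; the base's upper face is 10 above it; x runs from stop to stop.
- cradle_145: wooden cradle for the second longest profile, fixed, long sides open: flat pale base 191 long (x) x 60 wide (y) x 10 thick, with a dark stop block (15 thick, 60 wide, top 32 above the bench) on each end; 161 clear between the stops. Origin: centre of its underside, on the bench; the base's upper face is 10 above it; x runs from stop to stop.
- cradle_180: wooden cradle for the longest profile, fixed, long sides open: flat pale base 226 long (x) x 60 wide (y) x 10 thick, with a dark stop block (15 thick, 60 wide, top 32 above the bench) on each end; 196 clear between the stops. Origin: centre of its underside, on the bench; the base's upper face is 10 above it; x runs from stop to stop.
Not all that is in view belongs to the job. What is shaped like the cradle_110 but pink is not meant.

How it is judged:
On the way, in this order (a step that is already met when the one before it is completed fails the run):
1. the shortest profile lies in its cradle (x of profile_75 in the frame of cradle_75 between -0.011 and 0.011 m and y of profile_75 in the frame of cradle_75 between -0.013 and 0.013 m and z of profile_75 in the frame of cradle_75 between 0.006 and 0.014 m and angle between the x axis of profile_75 and the x axis of cradle_75, either way round below 0.17 rad and angle between profile_75's own z axis and vertical below 0.08 rad), for 0.2 s.
2. the second shortest profile lies in its cradle, those before it still in theirs (all of step 1 and x of profile_110 in the frame of cradle_110 between -0.011 and 0.011 m and y of profile_110 in the frame of cradle_110 between -0.013 and 0.013 m and z of profile_110 in the frame of cradle_110 between 0.006 and 0.014 m and angle between the x axis of profile_110 and the x axis of cradle_110, either way round below 0.17 rad and angle between profile_110's own z axis and vertical below 0.08 rad), for 0.2 s.
3. the second longest profile lies in its cradle, those before it still in theirs (all of step 2 and x of profile_145 in the frame of cradle_145 between -0.011 and 0.011 m and y of profile_145 in the frame of cradle_145 between -0.013 and 0.013 m and z of profile_145 in the frame of cradle_145 between 0.006 and 0.014 m and angle between the x axis of profile_145 and the x axis of cradle_145, either way round below 0.17 rad and angle between profile_145's own z axis and vertical below 0.08 rad), for 0.2 s.
4. the longest profile lies in its cradle, those before it still in theirs (all of step 3 and x of profile_180 in the frame of cradle_180 between -0.011 and 0.011 m and y of profile_180 in the frame of cradle_180 between -0.013 and 0.013 m and z of profile_180 in the frame of cradle_180 between 0.006 and 0.014 m and angle between the x axis of profile_180 and the x axis of cradle_180, either way round below 0.17 rad and angle between profile_180's own z axis and vertical below 0.08 rad), for 0.2 s.
At the end, for the whole second after the job is handed in: each of the four profiles lies in the cradle of its own length, groove up and flat on the base (underside within 4 mm of the base's face, tilt under 0.08 rad), within 11 mm of the cradle's middle along it and 13 mm across it, turned less than 0.17 rad from it, released and at rest (all of step 4 and linear speed of each of profile_75, profile_110, profile_145, profile_180 below 0.03 m/s and contact force between the fingers and profile_75 below 0.2 N and contact force between the fingers and profile_110 below 0.2 N and contact force between the fingers and profile_145 below 0.2 N and contact force between the fingers and profile_180 below 0.2 N); the robot touches nothing.
It fails at once if a profile falls onto the bench (height (world z) of any of profile_75, profile_110, profile_145, profile_180 below 0.003 m).
It fails at once if a profile is dropped (moving faster than 0.7 m/s out of the fingers) ((linear speed of profile_75 above 0.7 m/s and contact force between the fingers and profile_75 below 0.2 N) or (linear speed of profile_110 above 0.7 m/s and contact force between the fingers and profile_110 below 0.2 N) or (linear speed of profile_145 above 0.7 m/s and contact force between the fingers and profile_145 below 0.2 N) or (linear speed of profile_180 above 0.7 m/s and contact force between the fingers and profile_180 below 0.2 N)).
It also fails if it takes over 125 s, if anything falls off the work surface, if the arm or the gripper's body presses on something with over 40 N, if the wrist force passes 120 N, or if a joint passes its speed limit or range.

### The arm

A 6-joint arm with a two-finger parallel gripper is mounted at the origin on the work surface. World frame = base frame: x ahead of the robot, y to its left, z up, the work surface at z = 0. Lengths are in m, angles in rad, forces in N, time in s.
With the tool pointing down it reaches from about 0.35 to 0.925 m from the base axis. Payload 6.4 kg.
Tool frame: the origin (TCP) lies at the very end of the fingers, on their centre line; the grasp point (between the pads) lies 19 mm behind it; z points along the fingers, y is the line along which they close (so a half turn about z gives the same grasp; the last joint's range is limited). The gripper opens to 94 mm and grips with 3 to 60 N. Pads are 16 mm wide; open, the fingers measure 119 mm over their backs; the gripper's body (75 mm by 177 mm) begins 78 mm behind the grasp point.
Start: joints at [1.171, 0.245, 1.558, -0, 1.339, -0.174], TCP at [0.146, 0.634, 0.205] pointing down, gripper open.
Joint ranges: [-3.13, 3.13], [-1.02, 2.26], [0.13, 2.54], [-0.95, 4.09], [0.21, 2.88], [-2.74, 2.74]. Speed limits (rad/s): [2.57, 2.57, 3.14, 3.14, 3.14, 3.14].

### API

Orientations are given as a unit quaternion [x, y, z, w].
In Python, from plant import observe, grab_frame, finish_job, cut_out, landmark_of gives the robot as it stands. The module is installed in compiled form; this text tells all that it offers.
- The arm moves only by the shell command python3 -m handwheel 'ROWS' [FORCE]. ROWS is JSON, a list of rows, each an object with "slide": the shift along the tool's x, y, z in m, a list of three; "turn": the turn, a rotation vector about the tool's x, y, z in rad, a list of three; "hand": the opening, from -1 (shut) to 1 (fully open). A call has 1 to 12 rows; each row is the pose to reach, as a shift and turn from the pose commanded when the call began, along the tool's axes at that moment; what a row does not reach only later rows make up. A row lasts 1/8 s, in which the tool goes at most 62.5 mm and 10.7 degrees, less where a joint would pass 70% of its speed; a pose out of reach is approached as far as the arm can. A call with a gripper value outside its range is refused whole. The fingers move at their own pace and stop on an object; FORCE is the grip in N (left out, the last holds). Time passes only in rows, so rows that repeat a pose let the fingers close. It gives the time, the measured TCP pose, the force, the opening and the grip force at its end, in the units of the state.
- observe(): the state, without advancing time (a new reading comes with each control period).
- grab_frame(name): name is "scene" or "top" or "wrist"; returns a dict with "img" (400x640x3 uint8, blue, green, red), "camera_matrix" (3x3 intrinsics, pixels), "rvec" (rotation vector, rad) and "tvec" (3), from world to camera coordinates, as OpenCV has them. Camera axes: x right, y down, z forward; pixel columns grow to the right and rows downward; lengths in m; the calibration is good to about 2 mm. A picture is of the moment at which its call begins. There is no depth.
- finish_job(): hands the job in; it is judged then, once.
Trained networks look in a picture, given as the dict that the camera call returned (one of the last four; its "shot" number tells which), for a name from the list of things; names that differ only in an ending like _2 or _b are one class to them, and where a whole thing is asked for, a point or a joint stands for the part that bears it (a point fixed in the world has none). Each returns a list of dicts, best first, with "conf" (0 to 1); they miss things now and then, are a little off and sometimes report something else, mostly with a low value. They report only what shows in the picture. A call takes as long as a camera call. They do not tell look-alikes from the thing itself.
- cut_out(label, picture): "pixels" (400x640 bool, what is visible of it).
- landmark_of(label, picture): "xyz" ([x, y, z] in m, in world coordinates, good to about 4 mm: a listed point, or the origin of a listed thing).
The state is a dict: "time": time; "q": joint angles; "qvel": joint speeds; "effort": joint torques, N m; "tcp_pos": TCP position; "orientation": TCP orientation; "contact_force": force on the tool from outside, world axes, zero at the start; "wrist_torque": the same for the moment, N m; "grip_width": finger opening in m; "grip_force": force on a finger pad.
Only numpy, scipy, OpenCV 4.12 (cv2) and the standard library are available. Lean on these libraries where they do the work, as an engineer would, in place of code of your own. Each camera call takes 0.05 s, during which the arm holds its last target. There are 200 camera calls.

## Working session

There is one attempt and no reset: what is moved stays moved. The work goes in short steps, Python scripts to look and compute and a shell command to move; the robot and the scene stay as the last step left them, time stands still between calls to the robot, and variables do not carry over. Pictures are saved under pics/ and viewed, at most 14 in all, crops included, and the job is handed in when it is done.

```bash
mkdir -p pics
cat > h.py <<'E'
import numpy as np, cv2
from plant import *
from scipy.spatial.transform import Rotation as R
def ray(f,uv,z):
    uv=np.array(uv,float).reshape(-1,1,2)
    n=cv2.undistortPoints(uv,f["camera_matrix"],None).reshape(-1,2)
    Rm,_=cv2.Rodrigues(np.array(f["rvec"],float)); t=np.array(f["tvec"],float).ravel()
    c=-Rm.T@t; d=np.c_[n,np.ones(len(n))]@Rm
    return c+d*((z-c[2])/d[:,2])[:,None]
def rect(f,mask,z):
    """min-area rectangle of the mask projected on height z: centre, sizes, yaw of long side"""
    ys,xs=np.nonzero(mask); p=ray(f,np.c_[xs,ys],z)[:,:2]
    (c,s,a)=cv2.minAreaRect((p*1000).astype(np.float32))
    if s[0]<s[1]: a+=90; s=s[::-1]
    return np.round(c,1),np.round(s,1),round((a+90)%180-90,1)
E
python3 - <<'E'
from h import *
o=observe(); print({k:np.round(v,3).tolist() for k,v in o.items()})
for n in("top","scene"):
    f=grab_frame(n); cv2.imwrite(f"pics/{n}0.png",f["img"])
    Rm,_=cv2.Rodrigues(np.array(f["rvec"],float)); print(n,-Rm.T@np.ravel(f["tvec"]))
    for l in["profile_75","profile_110","profile_145","profile_180","cradle_75","cradle_110","cradle_145","cradle_180"]:
        for d in landmark_of(l,f): print(n,l,round(d["conf"],2),np.round(d["xyz"],3))
        if n=="top":
            for d in cut_out(l,f):
                ys,xs=np.nonzero(d["pixels"]); z={"profile_75":.108,"profile_110":.086,"profile_145":.064,"profile_180":.042}.get(l,.03)
                if len(xs)>20: print("  cut",round(d["conf"],2),len(xs),xs.mean().round(),ys.mean().round(),rect(f,d["pixels"],z))
E
```

```text
{'time': 0.0, 'q': [1.171, 0.246, 1.559, 0.0, 1.339, -0.174], 'qvel': [0.0, 0.0, 0.0, 0.0, 0.001, 0.0], 'effort': [0.001, -41.585, -31.459, 0.069, 0.033, -0.0], 'tcp_pos': [0.145, 0.633, 0.204], 'orientation': [0.113, 0.994, -0.001, -0.0], 'contact_force': [-0.155, -0.027, 0.445], 'wrist_torque': [-0.052, 0.008, -0.036], 'grip_force': 0.0, 'grip_width': 0.094}
top [0.32808061 0.02195231 1.55116824]
top profile_75 0.76 [ 0.589 -0.175  0.084]
top profile_75 0.7 [ 0.582 -0.178  0.02 ]
top profile_75 0.47 [ 0.578 -0.177  0.064]
top profile_75 0.26 [ 0.463 -0.353 -0.004]
  cut 0.69 332 398.0 167.0 (array([ 588. , -172.2]), array([75.3, 38.8]), 1.0)
  cut 0.6 143 398.0 181.0 (array([ 573.7, -173.5]), array([109.3,  37.1]), -4.0)
  cut 0.48 151 398.0 162.0 (array([ 577.8, -173.6]), array([144.6,  41.8]), 0.4)
  cut 0.48 134 395.0 194.0 (array([ 567.2, -166.2]), array([171.6,  38.5]), 0.5)
top profile_110 0.76 [ 0.589 -0.175  0.084]
top profile_110 0.7 [ 0.582 -0.178  0.02 ]
top profile_110 0.47 [ 0.578 -0.177  0.064]
top profile_110 0.26 [ 0.463 -0.353 -0.004]
  cut 0.69 332 398.0 167.0 (ar
[... 4668 characters left out ...]
2]
scene cradle_75 0.59 [0.544 0.007 0.001]
scene cradle_110 0.91 [0.499 0.37  0.002]
scene cradle_110 0.87 [ 0.602  0.196 -0.004]
scene cradle_110 0.85 [ 0.466 -0.353 -0.001]
scene cradle_110 0.68 [ 0.276  0.4   -0.002]
scene cradle_110 0.59 [0.544 0.007 0.001]
scene cradle_145 0.91 [0.499 0.37  0.002]
scene cradle_145 0.87 [ 0.602  0.196 -0.004]
scene cradle_145 0.85 [ 0.466 -0.353 -0.001]
scene cradle_145 0.68 [ 0.276  0.4   -0.002]
scene cradle_145 0.59 [0.544 0.007 0.001]
scene cradle_180 0.91 [0.499 0.37  0.002]
scene cradle_180 0.87 [ 0.602  0.196 -0.004]
scene cradle_180 0.85 [ 0.466 -0.353 -0.001]
scene cradle_180 0.68 [ 0.276  0.4   -0.002]
scene cradle_180 0.59 [0.544 0.007 0.001]
```

View pics/top0.png

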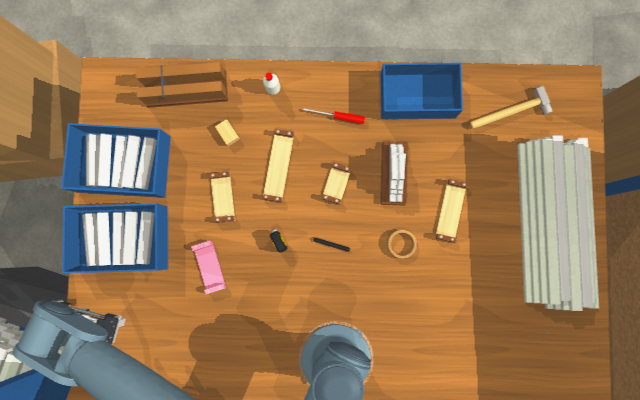

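View pics/scene0.png

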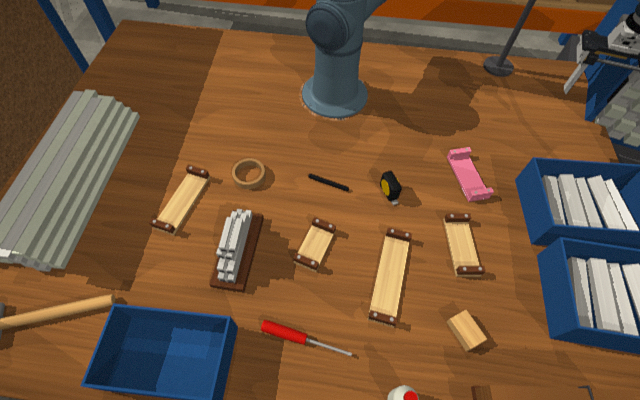

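Run:
```python
import cv2
a=cv2.imread('pics/top0.png')[140:220,355:440]; b=cv2.imread('pics/top0.png')[235:300,170:250]
cv2.imwrite('pics/crop0.png',cv2.hconcat([cv2.resize(a,(400,400),interpolation=2),cv2.resize(b,(400,400),interpolation=2)]))
```

```text
(no output)
```

View pics/crop0.png

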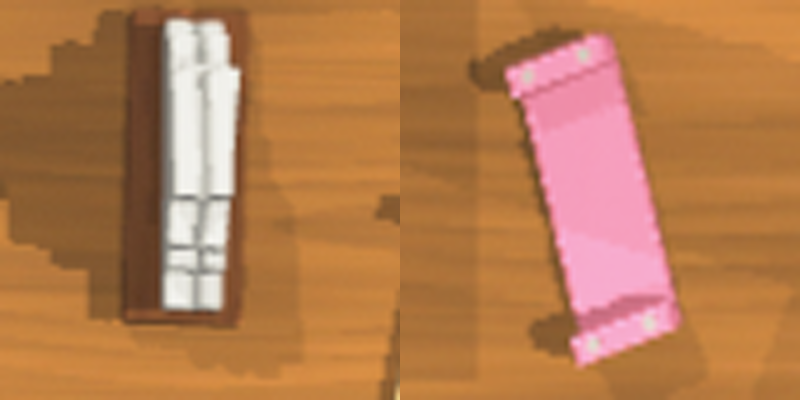

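The top view shows the stack at (398,172) with the 75 bar on top at (398,167). The cradles are 75 at (336,183), 110 at (222,196), 145 at (451,211) and 180 at (278,166). Possible mix-ups:
- **Pink look-alike:** the 110-shaped cradle at (210,267).
- **Loose wooden block:** at (227,132).
- **Profiles in the blue bins:** at (118,160) and (115,238).
- **Long profiles:** the pile at (558,222).

The scene view agrees with this. The crop shows the short bar uppermost in the stack and the 110-shaped cradle clearly pink, so I choose the stack at (398,172) and the four pale-based cradles. I'll fly to the stack by way of the cradles and look at each with the wrist camera.

```bash
cat >> h.py <<'E'
def to(x,y,z,yaw):
    """print slide/turn from the measured pose to TCP (x,y,z), tool x at yaw+180 deg, pointing down"""
    o=observe(); r=R.from_quat(o["orientation"])
    ax=np.radians(yaw+180); X=np.array([np.cos(ax),np.sin(ax),0]); Z=np.array([0,0,-1.])
    t=R.from_matrix(np.c_[X,np.cross(Z,X),Z])
    d=np.array([x,y,z])-o["tcp_pos"]
    print("slide",np.round(r.inv().apply(d),4),"turn",np.round((r.inv()*t).as_rotvec(),3),"dist",np.linalg.norm(d).round(3),"t",round(o["time"],2))
E
python3 - <<'E'
from h import *
to(.50,.367,.25,11)
to(.60,.195,.25,-10)
to(.547,.007,.25,-16)
to(.585,-.174,.25,0)
E
```

```text
slide [-0.4051 -0.1804 -0.0445] turn [ 0.    -0.    -0.418] dist 0.446 t 1.3
slide [-0.5411 -0.3256 -0.0446] turn [ 0.    -0.    -0.051] dist 0.633 t 1.3
slide [-0.5316 -0.5207 -0.0446] turn [ 0.    -0.     0.053] dist 0.745 t 1.3
slide [-0.6091 -0.6886 -0.0446] turn [ 0.    -0.    -0.226] dist 0.92 t 1.3
```

```bash
python3 -m handwheel '[{"slide":[-0.1,-0.045,-0.02],"turn":[0,0,-0.1],"hand":1},{"slide":[-0.405,-0.18,-0.045],"turn":[0,0,-0.418],"hand":1},{"slide":[-0.405,-0.18,-0.045],"turn":[0,0,-0.418],"hand":1},{"slide":[-0.405,-0.18,-0.045],"turn":[0,0,-0.418],"hand":1},{"slide":[-0.405,-0.18,-0.045],"turn":[0,0,-0.418],"hand":1},{"slide":[-0.405,-0.18,-0.045],"turn":[0,0,-0.418],"hand":1},{"slide":[-0.405,-0.18,-0.045],"turn":[0,0,-0.418],"hand":1},{"slide":[-0.405,-0.18,-0.045],"turn":[0,0,-0.418],"hand":1},{"slide":[-0.405,-0.18,-0.045],"turn":[0,0,-0.418],"hand":1},{"slide":[-0.405,-0.18,-0.045],"turn":[0,0,-0.418],"hand":1},{"slide":[-0.405,-0.18,-0.045],"turn":[0,0,-0.418],"hand":1}]'
cat >> h.py <<'E'
def look(lab,z,name=None,cam="wrist"):
    f=grab_frame(cam)
    if name: cv2.imwrite(f"pics/{name}.png",f["img"])
    for d in landmark_of(lab,f): print(lab,round(d["conf"],2),np.round(d["xyz"],4))
    for d in cut_out(lab,f):
        m=d["pixels"]; ys,xs=np.nonzero(m)
        if len(xs)>50: print(" cut",round(d["conf"],2),len(xs),(xs.min(),xs.max(),ys.min(),ys.max()),*rect(f,m,z))
E
python3 - <<'E'
from h import *
look("cradle_110",.03,"w110")
to(.60,.195,.25,-10)
E
```

```text
time: 2.68
tcp_pos: [0.4987, 0.3685, 0.2504]
orientation: [-0.097, 0.995, 0.0, -0.0]
contact_force: [0.4, -0.9, -1.1]
grip_width: 0.0942
grip_force: 0.0
cradle_110 0.86 [5.456e-01 1.090e-02 3.000e-04]
cradle_110 0.78 [0.2798 0.3993 0.0035]
cradle_110 0.68 [0.6005 0.1922 0.0032]
cradle_110 0.62 [0.4996 0.3705 0.0024]
 cut 0.93 4297 (np.int64(294), np.int64(341), np.int64(112), np.int64(221)) [496.6 370.3] [157.1  60.2] 8.2
 cut 0.86 4337 (np.int64(28), np.int64(106), np.int64(107), np.int64(200)) [545.   20.3] [133.1  79.3] -16.6
 cut 0.69 5691 (np.int64(156), np.int64(231), np.int64(135), np.int64(279)) [598.5 200.5] [234.1  67.1] -8.5
 cut 0.68 3407 (np.int64(350), np.int64(405), np.int64(0), np.int64(75)) [312.7 413.6] [87.1 64.6] 18.9
slide [-0.0656 -0.1892  0.0004] turn [-0.    -0.     0.368] dist 0.2 t 2.83
```

View pics/w110.png

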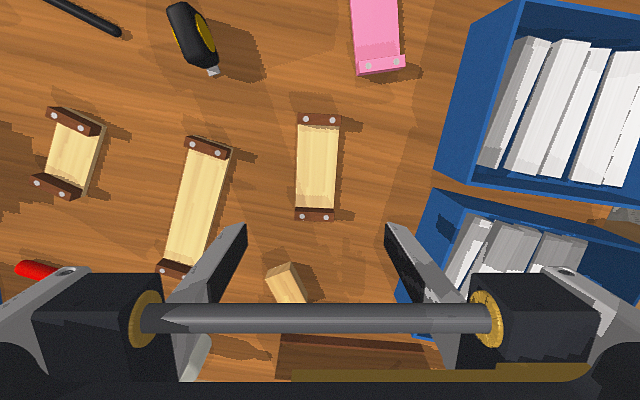

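The wrist view shows cradle_110 at (318,167), cradle_180 at (195,205) and cradle_75 at (68,152), which matches the measured positions. Next is the stack.

Run:
```python
from h import *
to(.583,-.174,.25,0)
```

```text
slide [ 2.210e-02 -5.481e-01  5.000e-04] turn [-0.    -0.     0.194] dist 0.549 t 2.83
```

```bash
python3 -m handwheel '[{"slide":[0.02,-0.548,0],"turn":[0,0,0.194],"hand":1},{"slide":[0.02,-0.548,0],"turn":[0,0,0.194],"hand":1},{"slide":[0.02,-0.548,0],"turn":[0,0,0.194],"hand":1},{"slide":[0.02,-0.548,0],"turn":[0,0,0.194],"hand":1},{"slide":[0.02,-0.548,0],"turn":[0,0,0.194],"hand":1},{"slide":[0.02,-0.548,0],"turn":[0,0,0.194],"hand":1},{"slide":[0.02,-0.548,0],"turn":[0,0,0.194],"hand":1},{"slide":[0.02,-0.548,0],"turn":[0,0,0.194],"hand":1},{"slide":[0.02,-0.548,0],"turn":[0,0,0.194],"hand":1},{"slide":[0.02,-0.548,0],"turn":[0,0,0.194],"hand":1},{"slide":[0.02,-0.548,0],"turn":[0,0,0.194],"hand":1},{"slide":[0.02,-0.548,0],"turn":[0,0,0.194],"hand":1}]'
python3 - <<'E'
from h import *
look("profile_75",.108,"wst")
look("cradle_145",.03)
look("profile_75",.108,None,"top")
im=cv2.imread("pics/wst.png"); cv2.imwrite("pics/wstc.png",cv2.resize(im[80:280,200:440],(720,600)))
E
```

```text
time: 4.32
tcp_pos: [0.585, -0.1727, 0.2505]
orientation: [-0.0, 1.0, 0.0, 0.0]
contact_force: [0.8, -0.5, 0.8]
grip_width: 0.094
grip_force: 0.0
profile_75 0.86 [ 0.5874 -0.1699  0.0858]
profile_75 0.58 [ 0.5803 -0.1746  0.0665]
 cut 0.92 2026 (np.int64(299), np.int64(331), np.int64(153), np.int64(218)) [ 587.7 -172.1] [78.7 37.3] 0.5
 cut 0.64 529 (np.int64(299), np.int64(325), np.int64(102), np.int64(229)) [ 567.5 -175.6] [148.   28.5] 0.0
cradle_145 0.98 [0.601  0.1881 0.0014]
cradle_145 0.97 [0.5478 0.0101 0.0009]
cradle_145 0.76 [ 0.4643 -0.3532 -0.0008]
 cut 0.96 3870 (np.int64(405), np.int64(483), np.int64(95), np.int64(189)) [545.4   4.7] [120.9  71. ] -16.1
 cut 0.86 7274 (np.int64(151), np.int64(215), np.int64(0), np.int64(158)) [ 468.2 -347.9] [192.6  71.9] -12.2
 cut 0.75 6857 (np.int64(511), np.int64(622), np.int64(98), np.int64(252)) [598.6 183.8] [225.7  84.4] -9.0
```

View pics/wstc.png

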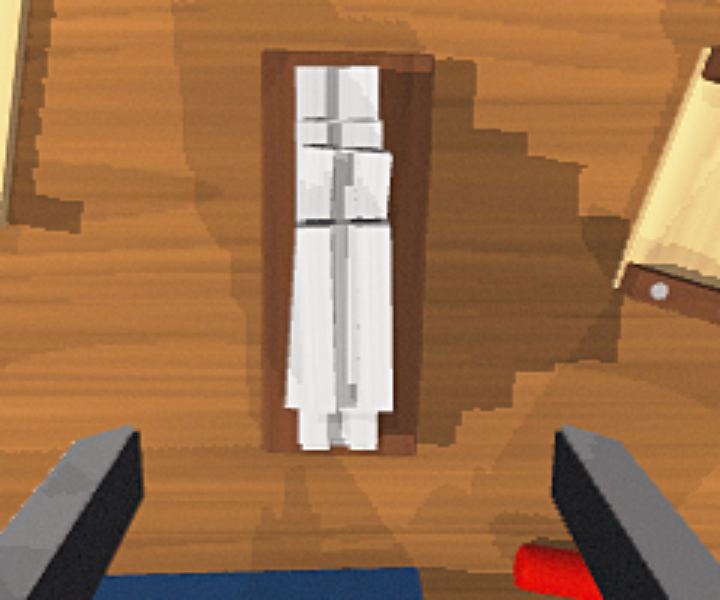

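The crop shows the 75 bar uppermost, with its near end at crop (340,405), lying straight. The 110 underneath is slightly twisted. I'll descend and grip the 75.

```bash
python3 -m handwheel '[{"slide":[-0.0025,0.001,0.06],"turn":[0,0,0],"hand":1},{"slide":[-0.0025,0.001,0.11],"turn":[0,0,0],"hand":0.6},{"slide":[-0.0025,0.001,0.145],"turn":[0,0,0],"hand":0.4},{"slide":[-0.0025,0.001,0.1605],"turn":[0,0,0],"hand":0.3},{"slide":[-0.0025,0.001,0.1605],"turn":[0,0,0],"hand":0.3},{"slide":[-0.0025,0.001,0.1605],"turn":[0,0,0],"hand":-1},{"slide":[-0.0025,0.001,0.1605],"turn":[0,0,0],"hand":-1},{"slide":[-0.0025,0.001,0.1605],"turn":[0,0,0],"hand":-1},{"slide":[-0.0025,0.001,0.1605],"turn":[0,0,0],"hand":-1},{"slide":[-0.0025,0.001,0.1605],"turn":[0,0,0],"hand":-1}]' 20
python3 - <<'E'
from h import *
to(.547,.008,.14,-16.2)
E
```

```text
time: 6.02
tcp_pos: [0.5882, -0.1737, 0.0912]
orientation: [0.001, 1.0, -0.0, 0.001]
contact_force: [-0.8, -0.1, 5.3]
grip_width: 0.0359
grip_force: 20.0
slide [ 0.0414  0.1815 -0.049 ] turn [-0.001  0.002  0.281] dist 0.193 t 6.03
```

```bash
python3 -m handwheel '[{"slide":[0,0,-0.02],"turn":[0,0,0],"hand":-1},{"slide":[0,0,-0.05],"turn":[0,0,0],"hand":-1},{"slide":[0.012,0.05,-0.05],"turn":[0,0,0.08],"hand":-1},{"slide":[0.024,0.1,-0.05],"turn":[0,0,0.16],"hand":-1},{"slide":[0.035,0.15,-0.05],"turn":[0,0,0.24],"hand":-1},{"slide":[0.041,0.1815,-0.05],"turn":[0,0,0.281],"hand":-1},{"slide":[0.041,0.1815,-0.05],"turn":[0,0,0.281],"hand":-1},{"slide":[0.041,0.1815,-0.05],"turn":[0,0,0.281],"hand":-1}]'
python3 - <<'E'
from h import *
f=grab_frame("wrist"); cv2.imwrite("pics/h75.png",f["img"][80:400,160:480])
look("profile_75",.16)
look("profile_75",.086,None,"top")
to(.547,.008,.0155,-16.2)
E
```

```text
time: 7.02
tcp_pos: [0.5472, 0.0076, 0.1406]
orientation: [0.141, 0.99, -0.0, 0.0]
contact_force: [-0.3, -0.2, -0.8]
grip_width: 0.0358
grip_force: 20.0
profile_75 0.88 [ 0.5786 -0.1787  0.0641]
profile_75 0.74 [ 0.5866 -0.1761  0.0412]
profile_75 0.72 [0.545  0.0083 0.1373]
profile_75 0.67 [ 0.5751 -0.1769  0.0186]
 cut 0.98 3922 (np.int64(98), np.int64(173), np.int64(227), np.int64(338)) [ 541.8 -104.5] [78.9 35.7] -3.9
 cut 0.95 1889 (np.int64(111), np.int64(195), np.int64(184), np.int64(272)) [511.3 -83.3] [61.2 28.2] 1.9
 cut 0.94 1522 (np.int64(109), np.int64(182), np.int64(208), np.int64(282)) [515.2 -84.5] [51.8 30.1] 25.9
 cut 0.69 6451 (np.int64(285), np.int64(344), np.int64(181), np.int64(298)) [543.5   8.9] [78.4 35.2] -15.0
profile_75 0.75 [ 0.5846 -0.1719  0.0389]
profile_75 0.69 [ 0.5865 -0.1786  0.0174]
profile_75 0.6 [ 0.5784 -0.1761  0.0635]
 cut 0.95 488 (np.int64(391), np.int64(406), np.int64(153), np.int64(189)) [ 578.1 -177.6] [112.9  41.3] -4.6
 cut 0.72 196 (np.int64(389), np.int64(403), np.int64(146), np.int64(193)) [ 583.1 -168.3] [144.8  41.6] -2.4
 cut 0.57 106 (np.int64(390), np.int64(401), np.int64(144), np.int64(201)) [ 573.9 -169.2] [174.3  33.1] 0.4
slide [-0.      0.0004  0.1244] turn [-0.    -0.    -0.001] dist 0.124 t 7.38
```

View pics/h75.png

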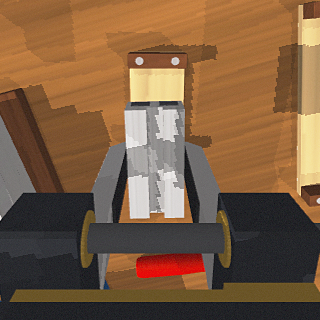

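The 75 bar is held level at crop (155,160) and lines up with the cradle below, whose stop is at (157,62). Lower, release and rise.

```bash
python3 -m handwheel '[{"slide":[0,0,0.05],"turn":[0,0,0],"hand":-1},{"slide":[0,0,0.09],"turn":[0,0,0],"hand":-1},{"slide":[0,0,0.112],"turn":[0,0,0],"hand":-1},{"slide":[0,0,0.12],"turn":[0,0,0],"hand":-1},{"slide":[0,0,0.125],"turn":[0,0,0],"hand":-1},{"slide":[0,0,0.125],"turn":[0,0,0],"hand":-1},{"slide":[0,0,0.125],"turn":[0,0,0],"hand":0.2},{"slide":[0,0,0.125],"turn":[0,0,0],"hand":0.2},{"slide":[0,0,0.125],"turn":[0,0,0],"hand":0.2},{"slide":[0,0,0.09],"turn":[0,0,0],"hand":0.2},{"slide":[0,0,0.03],"turn":[0,0,0],"hand":0.2},{"slide":[0,0,-0.03],"turn":[0,0,0],"hand":0.2}]'
python3 - <<'E'
from h import *
look("profile_75",.032)
look("profile_75",.032,None,"scene")
to(.578,-.177,.18,-4.3)
E
```

```text
time: 8.88
tcp_pos: [0.5463, 0.0083, 0.1714]
orientation: [0.141, 0.99, 0.0, -0.0]
contact_force: [0.7, -0.7, 0.0]
grip_width: 0.0562
grip_force: 0.0
profile_75 0.74 [ 0.5796 -0.1793  0.0197]
profile_75 0.69 [0.547  0.0099 0.0133]
profile_75 0.59 [ 0.5884 -0.1737  0.0412]
profile_75 0.58 [ 0.583  -0.1772  0.0621]
 cut 0.88 2614 (np.int64(121), np.int64(185), np.int64(216), np.int64(278)) [ 568.1 -207.1] [79.  59.8] -4.3
 cut 0.81 2102 (np.int64(299), np.int64(332), np.int64(151), np.int64(217)) [546.4   9.2] [78.7 38. ] -14.8
 cut 0.67 1683 (np.int64(130), np.int64(209), np.int64(178), np.int64(272)) [ 554.4 -175.1] [127.5  51. ] 0.9
 cut 0.56 1242 (np.int64(128), np.int64(198), np.int64(201), np.int64(272)) [ 564.5 -189.6] [98.5 54.7] 0.5
profile_75 0.9 [ 0.5802 -0.1801  0.0195]
profile_75 0.64 [ 0.5787 -0.1771  0.0649]
profile_75 0.61 [0.5468 0.0107 0.0081]
 cut 0.83 535 (np.int64(302), np.int64(326), np.int64(226), np.int64(259)) [551.8   7.4] [84.  43.3] -14.9
 cut 0.75 251 (np.int64(218), np.int64(251), np.int64(209), np.int64(281)) [ 580.4 -175.1] [188.3  42. ] -1.5
 cut 0.74 863 (np.int64(216), np.int64(247), np.int64(211), np.int64(258)) [ 558.1 -190.6] [125.8  45.7] -4.5
 cut 0.59 313 (np.int64(218), np.int64(243), np.int64(236), np.int64(273)) [ 607.5 -183.3] [95.4 43.1] 0.7
slide [-0.0827 -0.1691 -0.0118] turn [ 0.    -0.003 -0.208] dist 0.189 t 9.18
```

The 75 is seated at (547,9). Next, the 110.

```bash
python3 -m handwheel '[{"slide":[-0.025,-0.05,-0.012],"turn":[0,0,-0.06],"hand":0.5},{"slide":[-0.05,-0.1,-0.012],"turn":[0,0,-0.12],"hand":0.5},{"slide":[-0.083,-0.169,-0.012],"turn":[0,0,-0.208],"hand":0.5},{"slide":[-0.083,-0.169,-0.012],"turn":[0,0,-0.208],"hand":0.5},{"slide":[-0.083,-0.169,-0.012],"turn":[0,0,-0.208],"hand":0.5},{"slide":[-0.083,-0.169,-0.012],"turn":[0,0,-0.208],"hand":0.5}]'
python3 - <<'E'
from h import *
look("profile_110",.086)
to(.578,-.177,.0685,-4.3)
E
```

```text
time: 9.93
tcp_pos: [0.5788, -0.1755, 0.181]
orientation: [0.037, 0.999, 0.001, -0.001]
contact_force: [-0.4, 0.6, 0.3]
grip_width: 0.0707
grip_force: 0.0
profile_110 0.75 [ 0.5774 -0.1768  0.0628]
 cut 0.93 2596 (np.int64(441), np.int64(497), np.int64(110), np.int64(179)) [538.8 -25. ] [62.  39.7] -14.3
 cut 0.82 795 (np.int64(293), np.int64(334), np.int64(127), np.int64(256)) [ 578.5 -175.3] [134.8  33.4] -0.3
 cut 0.76 3778 (np.int64(296), np.int64(333), np.int64(139), np.int64(245)) [ 577.6 -176. ] [111.2  36.1] -5.0
 cut 0.65 741 (np.int64(291), np.int64(325), np.int64(105), np.int64(258)) [ 569.7 -177.8] [156.4  31.7] -1.7
slide [ 0.0011 -0.0014  0.1133] turn [ 0.    -0.     0.002] dist 0.113 t 10.07
```

```bash
python3 -m handwheel '[{"slide":[0.001,-0.001,0.05],"turn":[0,0,0],"hand":0.4},{"slide":[0.001,-0.001,0.095],"turn":[0,0,0],"hand":0.3},{"slide":[0.001,-0.001,0.1115],"turn":[0,0,0],"hand":0.3},{"slide":[0.001,-0.001,0.1115],"turn":[0,0,0],"hand":0.3},{"slide":[0.001,-0.001,0.1115],"turn":[0,0,0],"hand":-1},{"slide":[0.001,-0.001,0.1115],"turn":[0,0,0],"hand":-1},{"slide":[0.001,-0.001,0.1115],"turn":[0,0,0],"hand":-1},{"slide":[0.001,-0.001,0.1115],"turn":[0,0,0],"hand":-1},{"slide":[0.001,-0.001,0.09],"turn":[0,0,0],"hand":-1},{"slide":[0.001,-0.001,0.05],"turn":[0,0,0],"hand":-1},{"slide":[0.001,-0.001,0],"turn":[0,0,0],"hand":-1}]' 22
python3 - <<'E'
from h import *
look("profile_145",.064,None,"top")
to(.498,.3695,.15,9.5)
E
```

```text
time: 11.45
tcp_pos: [0.5771, -0.1777, 0.1815]
orientation: [0.037, 0.999, 0.001, -0.002]
contact_force: [1.0, -0.8, -0.5]
grip_width: 0.0359
grip_force: 22.0
profile_145 0.56 [0.5482 0.0072 0.0085]
profile_145 0.49 [6.012e-01 1.932e-01 5.000e-04]
 cut 0.54 231 (np.int64(330), np.int64(343), np.int64(171), np.int64(194)) [542.    7.9] [71.2 32. ] -12.9
slide [0.1229 0.541  0.0331] turn [-0.003  0.005 -0.241] dist 0.556 t 11.6
```

```bash
python3 -m handwheel '[{"slide":[0.008,0.035,0.01],"turn":[0,0,-0.02],"hand":-1},{"slide":[0.02,0.087,0.01],"turn":[0,0,-0.05],"hand":-1},{"slide":[0.033,0.145,0.01],"turn":[0,0,-0.08],"hand":-1},{"slide":[0.046,0.203,0.01],"turn":[0,0,-0.11],"hand":-1},{"slide":[0.06,0.26,0.01],"turn":[0,0,-0.14],"hand":-1},{"slide":[0.073,0.32,0.01],"turn":[0,0,-0.17],"hand":-1},{"slide":[0.086,0.378,0.015],"turn":[0,0,-0.2],"hand":-1},{"slide":[0.099,0.436,0.02],"turn":[0,0,-0.22],"hand":-1},{"slide":[0.112,0.494,0.03],"turn":[0,0,-0.241],"hand":-1},{"slide":[0.123,0.541,0.033],"turn":[0,0,-0.241],"hand":-1},{"slide":[0.123,0.541,0.033],"turn":[0,0,-0.241],"hand":-1},{"slide":[0.123,0.541,0.033],"turn":[0,0,-0.241],"hand":-1}]'
python3 - <<'E'
from h import *
f=grab_frame("wrist"); cv2.imwrite("pics/h110.png",f["img"][80:400,160:480])
for l,z in(("profile_110",.165),):look(l,z)
to(.498,.3695,.0155,9.5)
E
```

```text
time: 13.1
tcp_pos: [0.4952, 0.3698, 0.1472]
orientation: [-0.083, 0.997, -0.001, -0.001]
contact_force: [-0.1, -0.2, -1.1]
grip_width: 0.0358
grip_force: 22.0
profile_110 0.84 [0.4965 0.3709 0.141 ]
 cut 0.82 844 (np.int64(0), np.int64(17), np.int64(152), np.int64(214)) [486.7 185.6] [39.5  9.3] -7.5
 cut 0.71 8596 (np.int64(285), np.int64(346), np.int64(152), np.int64(303)) [486.7 368.8] [100.4  36.3] 9.5
slide [-1.700e-03 -1.000e-04  1.332e-01] turn [-0.    -0.    -0.001] dist 0.133 t 13.3
```

View pics/h110.png

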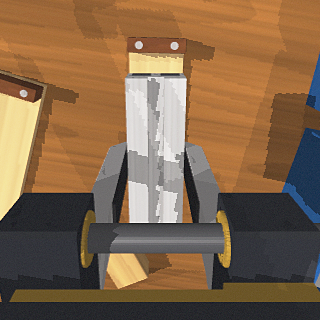

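The 110 is held level at crop (155,150) and aligned over its cradle, whose stop is at (157,45). Lower and release.

```bash
python3 -m handwheel '[{"slide":[-0.002,0,0.05],"turn":[0,0,0],"hand":-1},{"slide":[-0.002,0,0.095],"turn":[0,0,0],"hand":-1},{"slide":[-0.002,0,0.12],"turn":[0,0,0],"hand":-1},{"slide":[-0.002,0,0.129],"turn":[0,0,0],"hand":-1},{"slide":[-0.002,0,0.133],"turn":[0,0,0],"hand":-1},{"slide":[-0.002,0,0.133],"turn":[0,0,0],"hand":-1},{"slide":[-0.002,0,0.133],"turn":[0,0,0],"hand":0.2},{"slide":[-0.002,0,0.133],"turn":[0,0,0],"hand":0.2},{"slide":[-0.002,0,0.133],"turn":[0,0,0],"hand":0.2},{"slide":[-0.002,0,0.09],"turn":[0,0,0],"hand":0.2},{"slide":[-0.002,0,0.03],"turn":[0,0,0],"hand":0.3},{"slide":[-0.002,0,-0.03],"turn":[0,0,0],"hand":0.4}]'
python3 - <<'E'
from h import *
look("profile_110",.032)
print("stack")
look("profile_145",.064,None,"top")
to(.585,-.175,.17,-1)
E
```

```text
time: 14.8
tcp_pos: [0.4977, 0.3707, 0.1805]
orientation: [-0.083, 0.997, -0.0, -0.0]
contact_force: [0.3, 0.6, 0.2]
grip_width: 0.0654
grip_force: 0.0
profile_110 0.72 [0.5471 0.012  0.0104]
profile_110 0.69 [0.498  0.37   0.0099]
 cut 0.98 2672 (np.int64(300), np.int64(331), np.int64(135), np.int64(226)) [497.  371.8] [111.1  35.9] 9.6
 cut 0.69 2428 (np.int64(0), np.int64(42), np.int64(138), np.int64(207)) [546.6  23.3] [84.7 46.8] -13.8
stack
profile_145 0.81 [ 0.5842 -0.1716  0.0371]
profile_145 0.75 [ 0.5814 -0.1785  0.0195]
profile_145 0.68 [0.5492 0.0059 0.0085]
profile_145 0.46 [0.4983 0.3745 0.0098]
 cut 0.97 563 (np.int64(391), np.int64(404), np.int64(147), np.int64(193)) [ 585.3 -178. ] [143.   39.9] 0.4
 cut 0.72 130 (np.int64(390), np.int64(402), np.int64(144), np.int64(201)) [ 577.6 -173.6] [177.  37.] 0.5
 cut 0.7 187 (np.int64(217), np.int64(229), np.int64(193), np.int64(213)) [472.5 354.4] [63.3 32.4] 10.1
 cut 0.5 282 (np.int64(329), np.int64(344), np.int64(170), np.int64(195)) [542.5   8.5] [76.5 36.4] -12.9
slide [ 0.0035 -0.5524  0.0076] turn [-0.001 -0.003  0.184] dist 0.553 t 15.1
```

The 110 is seated at (498,370). Back to the stack for the 145.

```bash
python3 -m handwheel '[{"slide":[0.003,-0.552,0],"turn":[0,0,0.184],"hand":0.5},{"slide":[0.003,-0.552,0],"turn":[0,0,0.184],"hand":0.5},{"slide":[0.003,-0.552,0],"turn":[0,0,0.184],"hand":0.5},{"slide":[0.003,-0.552,0],"turn":[0,0,0.184],"hand":0.5},{"slide":[0.003,-0.552,0],"turn":[0,0,0.184],"hand":0.5},{"slide":[0.003,-0.552,0],"turn":[0,0,0.184],"hand":0.5},{"slide":[0.003,-0.552,0],"turn":[0,0,0.184],"hand":0.5},{"slide":[0.003,-0.552,0],"turn":[0,0,0.184],"hand":0.5},{"slide":[0.003,-0.552,0],"turn":[0,0,0.184],"hand":0.5},{"slide":[0.003,-0.552,0],"turn":[0,0,0.184],"hand":0.5},{"slide":[0.003,-0.552,0],"turn":[0,0,0.184],"hand":0.5},{"slide":[0.003,-0.552,0],"turn":[0,0,0.184],"hand":0.5}]'
python3 - <<'E'
from h import *
look("profile_145",.064)
to(.585,-.175,.047,0.5)
E
```

```text
time: 16.6
tcp_pos: [0.586, -0.1724, 0.1781]
orientation: [0.008, 1.0, 0.0, -0.001]
contact_force: [-0.6, -0.7, -0.6]
grip_width: 0.0706
grip_force: 0.0
profile_145 0.9 [ 0.5878 -0.1773  0.0425]
profile_145 0.78 [0.5454 0.0109 0.012 ]
 cut 0.93 729 (np.int64(293), np.int64(326), np.int64(99), np.int64(120)) [ 502.3 -176. ] [32.9 20. ] 89.1
 cut 0.82 2621 (np.int64(439), np.int64(499), np.int64(112), np.int64(182)) [542.5 -13.8] [67.3 41.7] -14.5
 cut 0.63 4390 (np.int64(293), np.int64(328), np.int64(121), np.int64(251)) [ 585.2 -175.8] [143.8  36.8] -0.9
slide [ 0.0013 -0.0022  0.1319] turn [ 0.    -0.    -0.025] dist 0.132 t 16.75
```

```bash
python3 -m handwheel '[{"slide":[0,-0.003,0.05],"turn":[0,0,-0.01],"hand":0.4},{"slide":[0,-0.003,0.1],"turn":[0,0,-0.01],"hand":0.3},{"slide":[0,-0.003,0.1305],"turn":[0,0,-0.01],"hand":0.3},{"slide":[0,-0.003,0.1305],"turn":[0,0,-0.01],"hand":0.3},{"slide":[0,-0.003,0.1305],"turn":[0,0,-0.01],"hand":-1},{"slide":[0,-0.003,0.1305],"turn":[0,0,-0.01],"hand":-1},{"slide":[0,-0.003,0.1305],"turn":[0,0,-0.01],"hand":-1},{"slide":[0,-0.003,0.1305],"turn":[0,0,-0.01],"hand":-1},{"slide":[0,-0.003,0.11],"turn":[0,0,-0.01],"hand":-1},{"slide":[0,-0.003,0.07],"turn":[0,0,-0.01],"hand":-1},{"slide":[0,-0.003,0.03],"turn":[0,0,-0.01],"hand":-1}]' 25
python3 - <<'E'
from h import *
to(.4665,-.351,.14,-12)
E
```

```text
time: 18.12
tcp_pos: [0.5861, -0.177, 0.1508]
orientation: [0.004, 1.0, -0.0, -0.0]
contact_force: [-0.6, -0.1, -0.3]
grip_width: 0.0355
grip_force: 25.0
slide [ 0.1182 -0.175   0.0108] turn [-0.    -0.     0.202] dist 0.211 t 18.12
```

```bash
python3 -m handwheel '[{"slide":[0.022,-0.033,0],"turn":[0,0,0.03],"hand":-1},{"slide":[0.05,-0.073,0],"turn":[0,0,0.08],"hand":-1},{"slide":[0.078,-0.115,0],"turn":[0,0,0.13],"hand":-1},{"slide":[0.1,-0.15,0.005],"turn":[0,0,0.17],"hand":-1},{"slide":[0.118,-0.175,0.01],"turn":[0,0,0.202],"hand":-1},{"slide":[0.118,-0.175,0.01],"turn":[0,0,0.202],"hand":-1},{"slide":[0.118,-0.175,0.01],"turn":[0,0,0.202],"hand":-1}]'
python3 - <<'E'
from h import *
f=grab_frame("wrist"); cv2.imwrite("pics/h145.png",f["img"][80:400,160:480])
look("profile_145",.16)
look("profile_180",.042,None,"top")
to(.4665,-.351,.0155,-12)
E
```

```text
time: 19.0
tcp_pos: [0.4674, -0.3507, 0.1396]
orientation: [0.105, 0.995, -0.0, 0.0]
contact_force: [-0.4, 0.2, -1.2]
grip_width: 0.0356
grip_force: 25.0
profile_145 0.75 [ 0.5797 -0.1755  0.0207]
profile_145 0.63 [ 0.4654 -0.3555  0.131 ]
 cut 0.81 1053 (np.int64(615), np.int64(639), np.int64(158), np.int64(228)) [ 472.5 -165.3] [44.7 13.7] 5.7
 cut 0.74 5443 (np.int64(461), np.int64(510), np.int64(176), np.int64(302)) [ 486.8 -246.4] [88.  26.4] 0.1
 cut 0.71 10570 (np.int64(284), np.int64(347), np.int64(122), np.int64(335)) [ 461.8 -348.5] [140.2  35.3] -11.6
profile_180 0.79 [0.5473 0.0077 0.0109]
profile_180 0.79 [0.4962 0.3759 0.0085]
profile_180 0.61 [ 0.5786 -0.1794  0.0163]
 cut 0.85 467 (np.int64(213), np.int64(229), np.int64(178), np.int64(214)) [497.8 366.4] [113.1  41.3] 9.5
 cut 0.77 730 (np.int64(389), np.int64(402), np.int64(144), np.int64(201)) [ 581.3 -174.8] [179.6  40.6] 0.4
 cut 0.63 313 (np.int64(329), np.int64(346), np.int64(170), np.int64(195)) [546.4   6. ] [80.2 40.7] -14.0
slide [ 0.0007 -0.0006  0.1235] turn [0.    0.    0.001] dist 0.124 t 19.35
```

View pics/h145.png

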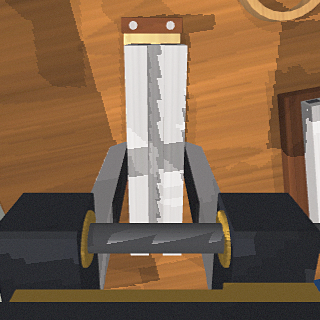

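The 145 is at crop (155,140), aligned with the stop at (152,25). Lower and release.

```bash
python3 -m handwheel '[{"slide":[0.0005,0,0.05],"turn":[0,0,0],"hand":-1},{"slide":[0.0005,0,0.09],"turn":[0,0,0],"hand":-1},{"slide":[0.0005,0,0.112],"turn":[0,0,0],"hand":-1},{"slide":[0.0005,0,0.12],"turn":[0,0,0],"hand":-1},{"slide":[0.0005,0,0.1235],"turn":[0,0,0],"hand":-1},{"slide":[0.0005,0,0.1235],"turn":[0,0,0],"hand":-1},{"slide":[0.0005,0,0.1235],"turn":[0,0,0],"hand":0.2},{"slide":[0.0005,0,0.1235],"turn":[0,0,0],"hand":0.2},{"slide":[0.0005,0,0.1235],"turn":[0,0,0],"hand":0.2},{"slide":[0.0005,0,0.09],"turn":[0,0,0],"hand":0.2},{"slide":[0.0005,0,0.03],"turn":[0,0,0],"hand":0.3},{"slide":[0.0005,0,-0.03],"turn":[0,0,0],"hand":0.4}]'
python3 - <<'E'
from h import *
look("profile_145",.032)
look("cradle_145",.03)
to(.580,-.177,.17,0)
E
```

```text
time: 20.85
tcp_pos: [0.4662, -0.3507, 0.1702]
orientation: [0.105, 0.994, 0.0, -0.0]
contact_force: [1.3, -0.3, 0.7]
grip_width: 0.0652
grip_force: 0.0
profile_145 0.88 [ 0.5814 -0.177   0.0188]
profile_145 0.8 [ 0.4668 -0.3507  0.006 ]
profile_145 0.6 [0.5483 0.013  0.0106]
 cut 0.9 3864 (np.int64(449), np.int64(493), np.int64(172), np.int64(272)) [ 555.4 -175.9] [136.4  46.7] 0.0
 cut 0.64 3745 (np.int64(299), np.int64(331), np.int64(119), np.int64(241)) [ 464.4 -349.8] [144.3  35.9] -11.9
 cut 0.63 2632 (np.int64(590), np.int64(639), np.int64(155), np.int64(220)) [543.9  -2.4] [77.1 58.5] -14.7
cradle_145 0.88 [0.5475 0.0086 0.0024]
cradle_145 0.79 [ 4.628e-01 -3.564e-01  3.000e-04]
cradle_145 0.7 [ 0.4667 -0.351   0.0071]
cradle_145 0.23 [0.5447 0.0131 0.0111]
 cut 0.96 3109 (np.int64(570), np.int64(639), np.int64(129), np.int64(235)) [543.4  -4. ] [123.5  91.2] -16.1
 cut 0.65 4232 (np.int64(286), np.int64(342), np.int64(96), np.int64(255)) [ 466.5 -353.6] [190.4  60.6] -11.7
slide [-0.0756  0.1932 -0.0027] turn [ 0.002 -0.002 -0.21 ] dist 0.207 t 21.15
```

The 145 is seated. The 180 is next.

```bash
python3 -m handwheel '[{"slide":[-0.075,0.193,0],"turn":[0,0,-0.21],"hand":0.5},{"slide":[-0.075,0.193,0],"turn":[0,0,-0.21],"hand":0.5},{"slide":[-0.075,0.193,0],"turn":[0,0,-0.21],"hand":0.5},{"slide":[-0.075,0.193,0],"turn":[0,0,-0.21],"hand":0.5},{"slide":[-0.075,0.193,0],"turn":[0,0,-0.21],"hand":0.5},{"slide":[-0.075,0.193,0],"turn":[0,0,-0.21],"hand":0.5}]'
python3 - <<'E'
from h import *
look("profile_180",.042)
to(.580,-.177,.0255,0)
E
```

```text
time: 21.9
tcp_pos: [0.5791, -0.1789, 0.1681]
orientation: [0.001, 1.0, 0.0, -0.001]
contact_force: [0.2, -0.3, -0.1]
grip_width: 0.0704
grip_force: 0.0
profile_180 0.83 [ 0.5785 -0.1772  0.0194]
profile_180 0.74 [0.5444 0.0108 0.0097]
profile_180 0.64 [ 0.466  -0.3498  0.0101]
 cut 0.96 5060 (np.int64(300), np.int64(335), np.int64(105), np.int64(261)) [ 580.3 -176.3] [178.9  37.7] -0.1
 cut 0.79 6576 (np.int64(131), np.int64(181), np.int64(0), np.int64(151)) [ 467.5 -339.4] [139.9  45.3] -12.3
slide [-0.0007  0.0022  0.1433] turn [-0.    -0.    -0.002] dist 0.143 t 22.05
```

```bash
python3 -m handwheel '[{"slide":[-0.001,0.002,0.05],"turn":[0,0,0],"hand":0.4},{"slide":[-0.001,0.002,0.1],"turn":[0,0,0],"hand":0.3},{"slide":[-0.001,0.002,0.13],"turn":[0,0,0],"hand":0.3},{"slide":[-0.001,0.002,0.142],"turn":[0,0,0],"hand":0.3},{"slide":[-0.001,0.002,0.142],"turn":[0,0,0],"hand":-1},{"slide":[-0.001,0.002,0.142],"turn":[0,0,0],"hand":-1},{"slide":[-0.001,0.002,0.142],"turn":[0,0,0],"hand":-1},{"slide":[-0.001,0.002,0.142],"turn":[0,0,0],"hand":-1},{"slide":[-0.001,0.002,0.12],"turn":[0,0,0],"hand":-1},{"slide":[-0.001,0.002,0.08],"turn":[0,0,0],"hand":-1},{"slide":[-0.001,0.002,0.03],"turn":[0,0,0],"hand":-1}]' 30
python3 - <<'E'
from h import *
to(.602,.195,.14,-9.3)
E
```

```text
time: 23.42
tcp_pos: [0.5799, -0.1751, 0.1388]
orientation: [-0.0, 1.0, 0.001, -0.001]
contact_force: [1.0, -0.9, -0.9]
grip_width: 0.0358
grip_force: 30.0
slide [-0.0222  0.3701 -0.0007] turn [ 0.001 -0.003  0.163] dist 0.371 t 23.43
```

```bash
python3 -m handwheel '[{"slide":[-0.002,0.03,0],"turn":[0,0,0.01],"hand":-1},{"slide":[-0.005,0.08,0],"turn":[0,0,0.03],"hand":-1},{"slide":[-0.008,0.135,0],"turn":[0,0,0.05],"hand":-1},{"slide":[-0.011,0.19,0],"turn":[0,0,0.08],"hand":-1},{"slide":[-0.015,0.245,0],"turn":[0,0,0.11],"hand":-1},{"slide":[-0.018,0.3,0],"turn":[0,0,0.14],"hand":-1},{"slide":[-0.02,0.345,0],"turn":[0,0,0.163],"hand":-1},{"slide":[-0.022,0.37,0],"turn":[0,0,0.163],"hand":-1},{"slide":[-0.022,0.37,0],"turn":[0,0,0.163],"hand":-1},{"slide":[-0.022,0.37,0],"turn":[0,0,0.163],"hand":-1}]'
python3 - <<'E'
from h import *
f=grab_frame("wrist"); cv2.imwrite("pics/h180.png",f["img"][60:380,160:480])
look("profile_180",.16)
look("cradle_180",.03)
to(.602,.195,.0155,-9.3)
E
```

```text
time: 24.68
tcp_pos: [0.6027, 0.1935, 0.1387]
orientation: [0.081, 0.997, -0.0, -0.0]
contact_force: [0.2, 0.0, -1.4]
grip_width: 0.0354
grip_force: 30.0
profile_180 0.74 [0.4992 0.3719 0.0117]
profile_180 0.73 [0.5482 0.0116 0.0123]
 cut 0.81 13424 (np.int64(283), np.int64(348), np.int64(93), np.int64(354)) [597.3 194.8] [170.2  35.3] -9.2
 cut 0.62 3343 (np.int64(109), np.int64(159), np.int64(131), np.int64(205)) [536.8 101.1] [42.5 26.8] -14.9
 cut 0.59 6141 (np.int64(447), np.int64(515), np.int64(0), np.int64(120)) [510.5 295.1] [60.3 26.1] 9.6
cradle_180 0.6 [0.5453 0.0089 0.001 ]
cradle_180 0.59 [0.5003 0.3708 0.0016]
 cut 0.91 3949 (np.int64(96), np.int64(174), np.int64(105), np.int64(224)) [548.4  16.9] [122.9  74.7] -16.3
 cut 0.79 3642 (np.int64(428), np.int64(526), np.int64(0), np.int64(142)) [507.7 365.3] [136.3  72.6] 8.4
 cut 0.74 1221 (np.int64(283), np.int64(347), np.int64(74), np.int64(93)) [497.4 211. ] [60.9 16.9] 80.6
slide [0.0013 0.0012 0.1235] turn [-0.     0.    -0.001] dist 0.124 t 25.02
```

View pics/h180.png

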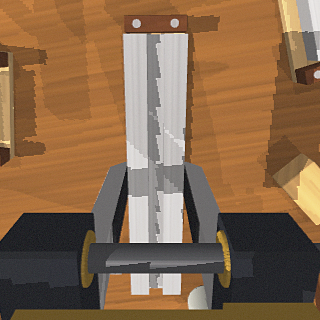

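The 180 is at crop (155,150), centred in width on the stop at (155,22). Working back from that stop puts the cradle's centre at (600.5,194), which agrees with the target. Lower and release.

```bash
python3 -m handwheel '[{"slide":[0.002,0.0005,0.05],"turn":[0,0,0],"hand":-1},{"slide":[0.002,0.0005,0.09],"turn":[0,0,0],"hand":-1},{"slide":[0.002,0.0005,0.112],"turn":[0,0,0],"hand":-1},{"slide":[0.002,0.0005,0.12],"turn":[0,0,0],"hand":-1},{"slide":[0.002,0.0005,0.1235],"turn":[0,0,0],"hand":-1},{"slide":[0.002,0.0005,0.1235],"turn":[0,0,0],"hand":-1},{"slide":[0.002,0.0005,0.1235],"turn":[0,0,0],"hand":0.2},{"slide":[0.002,0.0005,0.1235],"turn":[0,0,0],"hand":0.2},{"slide":[0.002,0.0005,0.1235],"turn":[0,0,0],"hand":0.2},{"slide":[0.002,0.0005,0.09],"turn":[0,0,0],"hand":0.2},{"slide":[0.002,0.0005,0.03],"turn":[0,0,0],"hand":0.3},{"slide":[0.002,0.0005,-0.03],"turn":[0,0,0],"hand":0.4}]'
python3 -m handwheel '[{"slide":[0,0,-0.05],"turn":[0,0,0],"hand":0.4},{"slide":[0,0,-0.05],"turn":[0,0,0],"hand":0.4},{"slide":[0,0,-0.05],"turn":[0,0,0],"hand":0.4}]'
python3 - <<'E'
from h import *
look("profile_180",.032,"end")
look("profile_180",.032,None,"scene")
f=grab_frame("scene"); cv2.imwrite("pics/ends.png",f["img"])
E
```

```text
time: 26.52
tcp_pos: [0.6007, 0.1949, 0.1702]
orientation: [0.081, 0.997, -0.0, -0.0]
contact_force: [0.6, -0.2, 0.1]
grip_width: 0.0651
grip_force: 0.0
time: 26.9
tcp_pos: [0.6006, 0.1949, 0.218]
orientation: [0.081, 0.997, -0.0, -0.001]
contact_force: [-0.3, 0.7, 0.3]
grip_width: 0.0661
grip_force: 0.0
profile_180 0.89 [0.5472 0.0112 0.0149]
profile_180 0.75 [0.6005 0.1973 0.0075]
profile_180 0.59 [0.5    0.3714 0.0112]
 cut 0.94 2058 (np.int64(152), np.int64(188), np.int64(129), np.int64(189)) [548.8  14.1] [78.2 45.4] -14.8
 cut 0.77 3638 (np.int64(301), np.int64(330), np.int64(106), np.int64(239)) [601.5 196.2] [178.7  36.8] -8.8
 cut 0.71 3678 (np.int64(417), np.int64(470), np.int64(17), np.int64(120)) [500.1 367.5] [110.1  44.9] 9.7
profile_180 0.94 [ 0.4683 -0.357   0.0086]
profile_180 0.88 [0.6007 0.194  0.0083]
profile_180 0.72 [0.5477 0.0085 0.0124]
profile_180 0.61 [0.4982 0.3753 0.0131]
 cut 0.89 455 (np.int64(302), np.int64(325), np.int64(227), np.int64(258)) [552.5   5.6] [80.  39.7] -12.8
 cut 0.71 1274 (np.int64(376), np.int64(405), np.int64(237), np.int64(314)) [604.8 193.6] [186.2  38. ] -9.5
 cut 0.6 971 (np.int64(160), np.int64(202), np.int64(172), np.int64(222)) [ 470.3 -344.5] [152.5  51.1] -11.7
```

View pics/end.png

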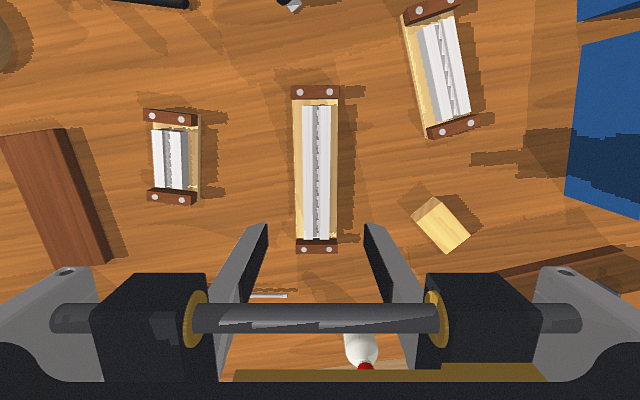

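View pics/ends.png

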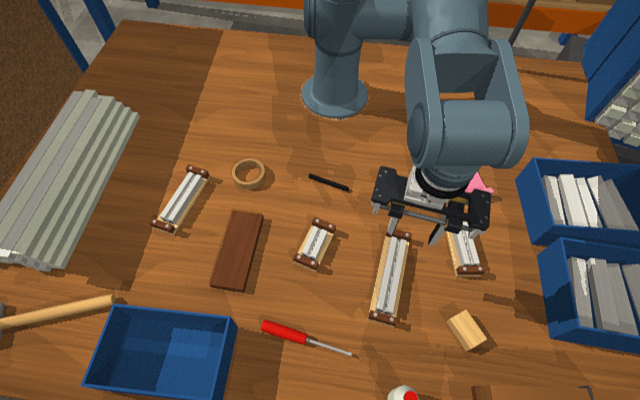

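Both pictures show all four bars groove up between the stops of their own cradles. In the scene view they are at (181,198), (316,243), (390,275) and (465,247). The gripper is clear of them, so I hand the job in.

```bash
python3 -c "
from plant import *
print(finish_job())"
```

```text
the job is handed in; nothing more can be done
None
```

All four profiles lie groove up in their own cradles, taken from the stack top down, and the job was handed in after about 27 s of robot time; `finish_job()` returned no verdict.

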